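# Set pull on the bench pull tester

### The job

Slide the tester's clear guard fully open and pull the sprung handle out until the drag needle on top stands between the two teeth of the index clip, clear of both; do not overshoot and do not touch the needle or clip. Then, with the guard still open, ease the handle gently back fully home without letting it fly, leaving the needle between the teeth, and slide the guard fully shut. Leave the other things on the bench where they are.

Things in the scene. Friction and masses are not known exactly. Their poses are not given: they have to be found in the camera images.
- tester: Pull tester fixed to the bench. Origin on the bench straight below the handle's grip point at home; z up; the handle pulls out along its -x, towards the robot; the guard opens along its +y. Base plate x -120 to 240, y -85 to 85, 12 mm thick; grey column x 70 to 240, 90 mm wide.
- head_edge (a point): Middle of the lower front edge of the tester's white head, which overhangs the handle: x 0 to 240, y -50 to 50, z 170 to 212 mm in the tester's frame. A gripper pointing straight down does not reach the handle at home: lean the tool 30 to 45 degrees, fingers pointing down and away from the robot, below this edge.
- handle_grip (a point): Grip point of the steel pull handle, 75 mm above the bench, at x = y = 0 of the tester at home. A ribbed upright paddle 13 mm thick (along the tester's y), 40 high (20 above and below this point), reaching from 18 mm behind this point (+x) to 28 mm in front of it (-x); a 12 mm rod joins it to the column.
- pull (a joint): Handle travel in m: 0 home (in against its stop), grows as it is pulled out, to 0.125. A spring pulls it home with 6 N at the start, 16 N at the end. Between handle and needle is a hidden free play, different each time (needle travel = handle travel less 4 to 40 mm): the needle starts to move only when the play is taken up (2 N more is felt), then moves along with the handle.
- needle: Dark drag needle on top of the head: a thin upright bar 5 mm thick (along the tester's x), 30 wide, 16 high. Origin at its centre, 224 mm above the bench, axes as the tester's. Pushed along the tester's -x by the pulled handle, it stays where it has been pushed to and does not come back with the handle.
- clip: Steel index clip on the +y side of the head's top: a block with two teeth, 16 mm clear between them, pointing at the needle's track; it marks the set pull. Origin midway between the teeth, on the needle's line and at its height; axes as the tester's. The needle is between the teeth when both origins agree along the tester's x. Needle travel needed: 28 to 75 mm.
- guard_tab (a point): Grip point of the steel tab on top of the clear guard, 134 mm above the bench: tab 12 mm thick (along the tester's x), 50 long (along y), z 116 to 150 mm. The pane below is 150 mm long, 10 thick, at x = -80 mm of the tester, in a track 31 mm wide and 24 high from y = -94 to 253 mm (end stops 55 high).
- guard (a joint): Travel of the sliding guard in m: 0 shut (in front of the handle), 0.155 fully open, slid along the tester's +y (to the robot's left). It needs 3 N and stays where it is left.
- tape_roll: Bystander, not to be disturbed: cardboard core ring, 72 mm across, 24 high. Origin at the centre of its underside.
- terminal_block: Bystander, not to be disturbed: grey terminal block 70 x 24 x 26 mm. Origin at the centre of its underside.
- glue_bottle: Bystander, not to be disturbed: white bottle, 48 mm across, 120 high. Origin at the centre of its underside.
- screwdriver: Bystander, not to be disturbed: screwdriver lying flat. Origin below its middle.
- mouse: Bystander, not to be disturbed: black computer mouse 100 x 60 x 30 mm. Origin at the centre of its underside.
- parts_bin: Bystander, not to be disturbed: open yellow parts bin 160 x 110 x 75 mm. Origin at the centre of its underside.
- gland: Bystander, not to be disturbed: white plastic cable gland, 36 mm across, 34 high. Origin at the centre of its underside.

How it is judged:
By the outcome, as a careful person would: the job done as asked, in the order asked, and still so for the second after the job is handed in, with the robot touching nothing.
It also fails if it takes over 61 s, if anything falls off the work surface, if the arm or the gripper's body presses on something with over 40 N, if the wrist force passes 120 N, or if a joint passes its speed limit or range.

### The arm

A 7-joint arm with a two-finger parallel gripper is mounted at the origin on the work surface. World frame = base frame: x ahead of the robot, y to its left, z up, the work surface at z = 0. Lengths are in m, angles in degrees, forces in N, time in s.
With the tool pointing down it reaches from about 0.425 to 0.8 m from the base axis. Payload 8.3 kg.
Tool frame: the origin (TCP) lies at the very end of the fingers, on their centre line; the grasp point (between the pads) lies 19 mm behind it (robot.grip_depth is the distance from the TCP to the grasp point, in m); z points along the fingers, y is the line along which they close (so a half turn about z gives the same grasp; the last joint's range is limited). The gripper opens to 85 mm and grips with 20 to 120 N. Pads are 22 mm wide; open, the fingers measure 114 mm over their backs; the gripper's body (76 mm by 85 mm) begins 54 mm behind the grasp point. The pads swing forward as they close: fully open they stand 13 mm farther back than shut.
Start: joints at [63.833, 21.967, 0.94, 78.501, -0.361, 79.538, -2.664], TCP at [0.24, -0.577, 0.231] pointing down, gripper open.
Joint ranges: [-169.22, 169.22], [-14.56, 117.87], [-87.37, 89.26], [10.42, 133.3], [-82.24, 262.24], [0.94, 117.77], [-172.7, 172.7]. Speed limits (degrees/s): [136.94, 136.94, 172.46, 172.46, 180, 180, 180].

### API

Orientations are given as [roll, pitch, yaw] about the fixed x, y, z axes, in that order (R = Rz(yaw) Ry(pitch) Rx(roll)).
In Python, from station import robot gives the robot as it stands.
- The arm moves only by the tool play_rows, never from a script. Its argument "targets" is a list that holds one entry, the list of rows, each a list of 4 numbers: the shift along the tool's x, y, z each as a share of 0.5 m, from -1 to 1, then the turn about the tool's z as a share of 30 degrees, from -1 to 1. A call has 1 to 20 rows; each row is the pose to reach, as a shift and turn from the pose commanded when the call began, along the tool's axes at that moment; what a row does not reach only later rows make up. A row lasts 1/12 s, in which the tool goes at most 41.7 mm and 7.16 degrees, less where a joint would pass 70% of its speed; a pose out of reach is approached as far as the arm can. A call with a number of a shift or a turn outside -1 to 1 is refused whole. A call with a gripper value outside its range is refused whole. "jaw" is the opening, from -1 (shut) to 1 (fully open), set as the call begins (left out, the last holds). The fingers move at their own pace and stop on an object; "newtons" is the grip in N (left out, the last holds). Time passes only in rows, so rows that repeat a pose let the fingers close. It gives the time, the measured TCP pose, the force, the opening and the grip force at its end, in the units of the state.
- robot.get_obs(): the state, without advancing time (a new reading comes with each control period).
- robot.camera(name): name is "side" or "top"; returns (picture, depth): 420x560x3 uint8, red, green, blue; 420x560 float32, m along the optical axis (not along the pixel's ray), 0 where there is no reading.
- robot.camera_model(name): a dict with "fov_y" (degrees; the focal length in pixels is half the picture's height over the tangent of half this angle, whatever the lens; pixels are square), "cx", "cy" (the principal point, pixels), "D" ([k1, k2, p1, p2, k3] as OpenCV has them; the pictures are not rectified), "rvec" (rotation vector, rad) and "tvec" (3), from world to camera coordinates, as OpenCV has them. Camera axes: x right, y down, z forward; pixel columns grow to the right and rows downward; lengths in m; the calibration is good to about 2 mm. A picture is of the moment at which its call begins. camera_model takes no time and is no camera call.
- robot.finish_job(): hands the job in; it is judged then, once.
The state is a dict: "time_s": time; "q": joint angles; "dq": joint speeds; "effort": joint torques, N m; "tcp_pos": TCP position; "tcp_rot": TCP orientation; "wrist_force": force on the tool from outside, world axes, zero at the start; "moment": the same for the moment, N m; "grip_width": opening from 0.0 (shut) to 1.0 (fully open); "finger_force": force on a finger pad.
Only numpy, scipy, OpenCV 4.12 (cv2) and the standard library are available. Lean on these libraries where they do the work, as an engineer would, in place of code of your own. Each camera call takes 0.05 s, during which the arm holds its last target. There are 200 camera calls.

## Working session

There is one attempt and no reset: what is moved stays moved. The work goes in short steps, Python scripts to look and compute and a tool call to move; the robot and the scene stay as the last step left them, time stands still between calls to the robot, and variables do not carry over. Pictures are saved under pics/ and viewed, at most 10 in all, crops included, and the job is handed in when it is done.

Besides the shell and the picture viewer there is one more tool, called after "Call:" in YAML: its name, and indented under it one key for each argument. play_rows: Moves the arm, as the interface text tells. Shift numbers are shares of 0.5 m and turn numbers shares of 30 degrees, none past 1 either way. Its arguments: {"type":"object","properties":{"targets":{"type":"array"},"jaw":{"type":"number"},"newtons":{"type":"number"}},"required":["targets"]}

```bash
ls; mkdir -p pics
python3 - <<'E'
from station import robot
import cv2,numpy as np
for n in("side","top"):
    p,d=robot.camera(n); cv2.imwrite(f"pics/{n}0.png",p[:,:,::-1]); np.save(f"{n}0.npy",d); print(n,robot.camera_model(n))
print(robot.get_obs())
E
```

```text
pics
side {'fov_y': 48.42557551856022, 'cx': 279.18113298929666, 'cy': 217.07114032386517, 'D': array([-0.08631572,  0.        ,  0.        ,  0.        ,  0.        ]), 'rvec': array([ 0.94914322, -2.28132978,  1.27463161]), 'tvec': array([0.45398958, 0.34295112, 0.97217622])}
top {'fov_y': 44.60098560658811, 'cx': 272.219364142821, 'cy': 216.61429656286077, 'D': array([-0.09199113,  0.        ,  0.        ,  0.        ,  0.        ]), 'rvec': array([ 2.1332696 , -2.11690472,  0.1836367 ]), 'tvec': array([0.03369275, 0.58011034, 1.63203942])}
{'time_s': 0.1, 'q': array([63.83391267, 22.00984867,  0.9394788 , 78.55800841, -0.36162279,
       79.53755326, -2.66464609]), 'dq': array([ 0.11818016, -0.09284269,  0.04073454, -0.12070788, -0.01935566,
       -0.01267235,  0.02265996]), 'effort': array([ 3.79505334e-03, -6.29131937e+01,  8.47394932e-01, -3.72754955e+01,
        1.65380014e-02,  1.05084226e-02, -4.19573530e-05]), 'tcp_pos': array([ 0.23964853, -0.5767184 ,  0.2303639 ]), 'tcp_rot': array([-1.79897419e+02,  1.34921280e-03,  2.25641209e+01]), 'wrist_force': array([-0.3285347 ,  0.31414865,  0.04867377]), 'moment': array([-0.00302463,  0.00182925, -0.0523773 ]), 'finger_force': 0.0, 'grip_width': 0.9995467788170621}
```

View pics/side0.png

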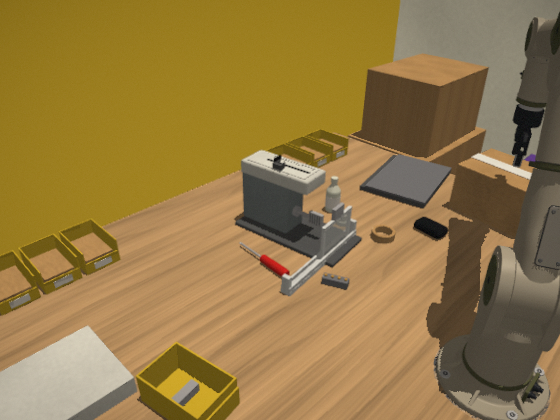

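View pics/top0.png

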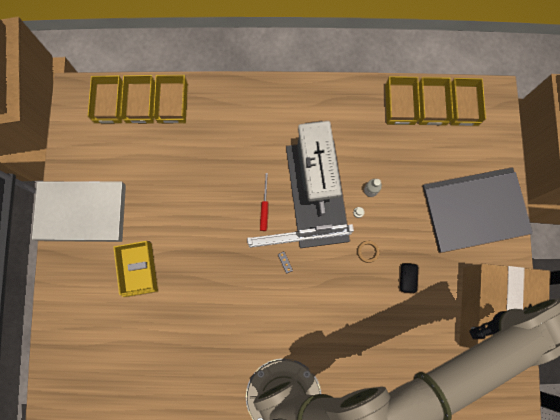

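View pics/c0.png

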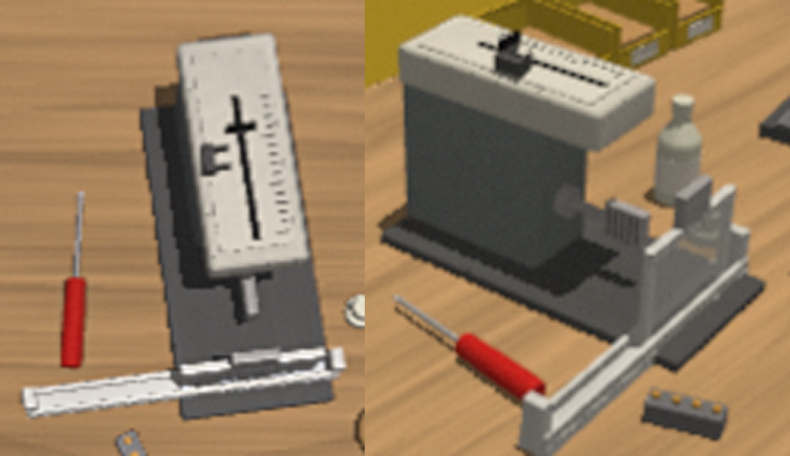

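Call:
play_rows:
  targets:
    - [[0, 0, -0.2, 0], [0, 0, -0.3, 0], [0, 0, -0.4, 0], [1, -0.97, -0.4, 0.49], [1, -0.97, -0.4, 0.49], [1, -0.97, -0.4, 0.49], [1, -0.97, -0.4, 0.49], [1, -0.97, -0.4, 0.49], [1, -0.97, -0.4, 0.49], [1, -0.97, -0.4, 0.49], [1, -0.97, -0.4, 0.49], [1, -0.97, -0.4, 0.49], [1, -0.97, -0.4, 0.49], [1, -0.97, -0.4, 0.49], [1, -0.97, -0.4, 0.49], [1, -0.97, -0.4, 0.49], [1, -0.97, -0.4, 0.49], [1, -0.97, -0.4, 0.49], [1, -0.97, -0.4, 0.49], [1, -0.97, -0.4, 0.49]]
  jaw: -1
  newtons: 60

```text
time_s: 1.77
tcp_pos: [0.5157, 0.0657, 0.4314]
tcp_rot: [-180.0, 0.0, 8.0]
wrist_force: [0.4, -0.2, -0.1]
grip_width: -0.003
finger_force: 0.0
```

Run:
```python
from h import *
o=robot.get_obs(); print(o["q"],o["tcp_pos"],o["tcp_rot"],o["time_s"])
```

```text
[ 15.44984369  10.55764308 -32.20174919  69.43272818   5.67341184
 101.54459775 -97.22251424] [0.51568336 0.06567181 0.43137594] [-1.79954682e+02  1.56693548e-03  7.95041437e+00] 1.7667
```

Call:
play_rows:
  targets:
    - [[0, 0, -0.8, 0], [0, 0, -0.8, 0], [0, 0, -0.8, 0], [0, 0, -0.8, 0], [0, 0, -0.8, 0], [0, 0, -0.8, 0], [0, 0, -0.8, 0], [0, 0, -0.8, 0], [0, 0, -0.8, 0], [0, 0, -0.8, 0]]

```text
time_s: 2.6
tcp_pos: [0.4967, 0.0588, 0.5758]
tcp_rot: [180.0, -2.8, 7.9]
wrist_force: [1.1, 0.4, 0.3]
grip_width: 0.001
finger_force: 0.0
```

Run:
```python
from h import *
o=robot.get_obs(); print(o["q"],o["tcp_pos"],o["tcp_rot"],o["time_s"])
```

```text
[-26.83052371  10.70731793  22.61898477  49.48804559  -4.75463282
 117.7107975  -89.08852293] [0.49668444 0.05884126 0.57580757] [179.95206131  -2.81343924   7.89838726] 2.6
```

Call:
play_rows:
  targets:
    - [[0, 0, -0.8, 0], [0, 0, -0.8, 0], [0, 0, -0.8, 0], [0, 0, -0.8, 0], [0, 0, -0.8, 0], [0, 0, -0.8, 0]]

```text
time_s: 3.1
tcp_pos: [0.4686, 0.0552, 0.6003]
tcp_rot: [179.9, -5.5, 7.9]
wrist_force: [0.3, 0.1, -0.5]
grip_width: 0.001
finger_force: 0.0
```

Run:
```python
from h import *
o=robot.get_obs(); print(o["q"],o["tcp_pos"],o["tcp_rot"],o["time_s"])
```

```text
[-38.28221614   6.27799164  33.5748534   51.50792075  -4.14310729
 117.7008793  -89.25278193] [0.4685802  0.05519105 0.60027179] [179.927615    -5.48498617   7.88724652] 3.1
```

Call:
play_rows:
  targets:
    - [[0.1, 0, -1, 0], [0.1, 0, -1, 0], [0.1, 0, -1, 0]]

```text
time_s: 3.35
tcp_pos: [0.4624, 0.0544, 0.6224]
tcp_rot: [179.9, -8.3, 7.9]
wrist_force: [-0.2, -0.3, -0.1]
grip_width: -0.0
finger_force: 0.0
```

Call:
play_rows:
  targets:
    - [[0.1, 0, -1, 0], [0.1, 0, -1, 0], [0.1, 0, -1, 0]]

```text
time_s: 3.6
tcp_pos: [0.454, 0.0532, 0.6434]
tcp_rot: [179.9, -11.0, 7.9]
wrist_force: [-0.4, 0.6, -0.9]
grip_width: 0.001
finger_force: 0.0
```

Call:
play_rows:
  targets:
    - [[0.5, 0, -1, 0], [0.5, 0, -1, 0], [0.5, 0, -1, 0]]

```text
time_s: 3.85
tcp_pos: [0.4782, 0.0597, 0.6618]
tcp_rot: [179.9, -13.7, 8.2]
wrist_force: [-0.3, 1.2, -0.1]
grip_width: 0.005
finger_force: 0.0
```

Run:
```python
from h import *
o=robot.get_obs(); print(o["q"],o["tcp_pos"],o["tcp_rot"],o["time_s"])
```

```text
[-38.79486247   6.21360631  34.52508667  43.33764033  -4.70302813
 117.70185096 -89.3942307 ] [0.47820756 0.05969588 0.6617855 ] [179.85895047 -13.73857953   8.16579022] 3.85
```

Call:
play_rows:
  targets:
    - [[0.1, 0, -1, 0], [0.1, 0, -1, 0]]

```text
time_s: 4.02
tcp_pos: [0.4644, 0.0543, 0.6812]
tcp_rot: [179.8, -16.1, 7.7]
wrist_force: [-1.2, 0.4, 0.2]
grip_width: -0.002
finger_force: 0.0
```

Call:
play_rows:
  targets:
    - [[0.1, 0, -1, 0], [0.1, 0, -1, 0]]

```text
time_s: 4.18
tcp_pos: [0.4514, 0.0529, 0.7004]
tcp_rot: [179.8, -18.6, 7.8]
wrist_force: [0.4, 0.6, 0.9]
grip_width: -0.004
finger_force: 0.0
```

Call:
play_rows:
  targets:
    - [[0.1, 0, -1, 0], [0.1, 0, -1, 0]]

```text
time_s: 4.35
tcp_pos: [0.4422, 0.0548, 0.7152]
tcp_rot: [180.0, -20.6, 8.3]
wrist_force: [0.1, 0.5, -0.5]
grip_width: -0.001
finger_force: 0.0
```

Call:
play_rows:
  targets:
    - [[0.1, 0, -1, 0], [0.1, 0, -1, 0]]

```text
time_s: 4.52
tcp_pos: [0.4362, 0.0518, 0.7232]
tcp_rot: [-180.0, -21.7, 8.2]
wrist_force: [1.1, -1.2, -0.6]
grip_width: -0.002
finger_force: 0.0
```

Call:
play_rows:
  targets:
    - [[0.3, 0, -1, 0], [0.3, 0, -1, 0], [0.3, 0, -1, 0]]

```text
time_s: 4.77
tcp_pos: [0.4295, 0.0477, 0.7444]
tcp_rot: [-179.8, -24.5, 7.9]
wrist_force: [0.6, 0.1, 0.2]
grip_width: -0.001
finger_force: 0.0
```

Call:
play_rows:
  targets:
    - [[0.3, 0, -1, 0], [0.3, 0, -1, 0], [0.3, 0, -1, 0]]

```text
time_s: 5.02
tcp_pos: [0.4174, 0.0446, 0.7641]
tcp_rot: [-179.8, -27.1, 7.9]
wrist_force: [-0.8, -0.4, -0.5]
grip_width: -0.0
finger_force: 0.0
```

Run:
```python
from h import *
o=robot.get_obs(); print(o["q"],o["tcp_pos"],o["tcp_rot"],o["time_s"])
```

```text
[  8.8984211   -0.68829338 -19.63611125  35.90259681   0.93910574
 117.70900394 -92.1808299 ] [0.41736815 0.04458174 0.76407791] [-179.7546706   -27.05258534    7.91557266] 5.0167
```

Call:
play_rows:
  targets:
    - [[0.3, 0, -1, 0], [0.3, 0, -1, 0], [0.3, 0, -1, 0]]

```text
time_s: 5.27
tcp_pos: [0.4035, 0.0418, 0.7821]
tcp_rot: [-179.7, -29.4, 7.9]
wrist_force: [-0.1, -0.8, -0.1]
grip_width: -0.0
finger_force: 0.0
```

Call:
play_rows:
  targets:
    - [[0.3, 0, -1, 0], [0.3, 0, -1, 0], [0.3, 0, -1, 0]]

```text
time_s: 5.52
tcp_pos: [0.3851, 0.0379, 0.8015]
tcp_rot: [-179.8, -32.2, 7.6]
wrist_force: [-0.0, 0.2, 0.0]
grip_width: 0.001
finger_force: 0.0
```

Call:
play_rows:
  targets:
    - [[0.3, 0, -1, 0], [0.3, 0, -1, 0], [0.3, 0, -1, 0]]

```text
time_s: 5.77
tcp_pos: [0.365, 0.0369, 0.8199]
tcp_rot: [-179.8, -34.8, 7.8]
wrist_force: [-0.1, -0.2, 0.2]
grip_width: -0.0
finger_force: 0.0
```

Call:
play_rows:
  targets:
    - [[0.3, 0, -1, 0], [0.3, 0, -1, 0], [0.3, 0, -1, 0]]

```text
time_s: 6.02
tcp_pos: [0.3432, 0.0349, 0.8372]
tcp_rot: [-179.8, -37.5, 7.8]
wrist_force: [0.9, 0.4, -0.4]
grip_width: 0.0
finger_force: 0.0
```

Run:
```python
from h import *
o=robot.get_obs(); print(o["q"],o["tcp_pos"],o["tcp_rot"],o["time_s"])
```

```text
[ 14.64809508  -8.03038807 -15.74205286  32.43589662  -6.88685881
 117.71318202 -89.05262725] [0.34324328 0.03486353 0.8371583 ] [-179.82802445  -37.50954746    7.8484342 ] 6.0167
```

```bash
cat >> h.py <<'E'
from scipy.spatial.transform import Rotation as Ro
T0=np.array([.6142,-.1220,0]); RT=Ro.from_euler("z",7.74,degrees=True).as_matrix()
def w2t(P): return (np.asarray(P)-T0)@RT
def t2w(p): return RT@np.asarray(p,float)+T0
def state(): 
    o=robot.get_obs(); R=Ro.from_euler("xyz",o["tcp_rot"],degrees=True).as_matrix()
    return o,R
def plan(p,grasp=False):
    o,R=state(); W=t2w(p)
    if grasp: W=W+R[:,2]*robot.grip_depth
    print("tcp tester",(w2t(o["tcp_pos"])*1e3).round(1),"F",o["wrist_force"].round(1)," share",(R.T@(W-o["tcp_pos"])/.5).round(3))
E
python3 - <<'E'
from h import *
for n in("top","side"):
    p=cv2.imread(f"pics/{n}0.png"); P=w2t(cloud(n,np.load(f"{n}0.npy")))*1e3
    def rep(s,m): 
        q=P[m]; print(n,s,len(q),q.min(0).round() if len(q) else'',q.max(0).round() if len(q) else'',q.mean(0).round(1) if len(q) else'')
    X,Y,Z=P[...,0],P[...,1],P[...,2]
    rep("tab",(abs(X+80)<25)&(abs(Y)<60)&(Z>120)&(Z<165))
    rep("handle",(X>-60)&(X<-3)&(abs(Y)<30)&(Z>60)&(Z<110))
    rep("needle/clip",(X>10)&(X<230)&(abs(Y)<45)&(Z>219)&(Z<245))
    rep("headfront",(abs(X)<12)&(abs(Y)<40)&(Z>180)&(Z<205))
    rep("headside",(abs(Y-50)<12)&(X>20)&(X<220)&(Z>180)&(Z<205))
# needle & clip dark pixels rectified on plane z=.232
for n in("top","side"):
    im=cv2.imread(f"pics/{n}0.png")
    xs=np.arange(20,220,.5); ys=np.arange(-40,50,.5)
    g=np.array([[t2w([x/1e3,y/1e3,.232]) for x in xs] for y in ys]).reshape(-1,3)
    uv=proj(n,g).reshape(len(ys),len(xs),2).astype(np.float32)
    r=cv2.remap(im,uv[...,0],uv[...,1],cv2.INTER_CUBIC); cv2.imwrite(f"pics/r_{n}.png",cv2.resize(r,None,fx=1.9,fy=1.6))
a=cv2.imread("pics/r_top.png");b=cv2.imread("pics/r_side.png");cv2.imwrite("pics/r0.png",np.vstack([a,b]));print(a.shape)
E
```

```text
top tab 91 [-88. -53. 120.] [-75.  43. 159.] [-82.7   9.2 144.2]
top handle 46 [-30.  -6.  66.] [ -4.   7. 103.] [-17.7   1.5  89.1]
top needle/clip 164 [ 17. -44. 219.] [221.  44. 241.] [116.1  12.9 225.6]
top headfront 50 [ -2. -40. 180.] [ 11.  39. 205.] [ -0.4   0.4 193.9]
top headside 65 [ 21.  40. 180.] [216.  51. 205.] [119.2  49.3 195.7]
side tab 142 [-90. -11. 121.] [-74.  42. 152.] [-84.8  20.3 139. ]
side handle 118 [-32.  -3.  60.] [-4. 15. 99.] [-18.3   8.8  80. ]
side needle/clip 86 [ 92. -13. 219.] [140.  45. 234.] [118.2  22.2 228.1]
side headfront 125 [ -4. -39. 180.] [  2.  39. 205.] [ -1.2   0.4 192.5]
side headside 430 [ 21.  48. 180.] [220.  61. 205.] [116.   54.1 192.8]
(288, 760, 3)
```

View pics/r0.png

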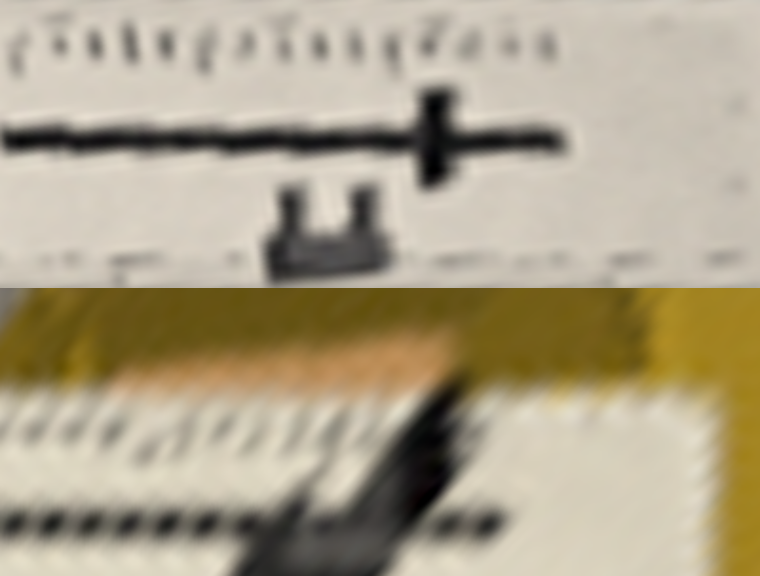

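Run:
```python
from h import *
for n in("top","side"):
    P=w2t(cloud(n,np.load(f"{n}0.npy")))*1e3; X,Y,Z=np.moveaxis(P,2,0)
    for y in(0,.017): print(n,y,proj(n,[t2w([-.08,y+s,.150]) for s in(-.025,.025)]).round(1).tolist(), "handle",proj(n,[t2w([-.028,0,.095])]).round(1).tolist())
    m=(abs(X+80)<25)&(abs(Y)<60)&(Z>122)&(Z<165)
    v,u=np.nonzero(m); print(u.min(),u.max(),v.min(),v.max()); 
    h=np.histogram(Y[m],bins=np.arange(-60,61,6))[0]; print(h)
    for c in ((-94,.055),(253,.055)): print("stop",c,proj(n,[t2w([-.08,c[0]/1e3,c[1]])]).round(1).tolist())
o,R=state(); print(R.round(3)); plan([-.08,-.06,.122])
```

```text
top 0 [[335.3, 224.7], [319.3, 226.7]] handle [[323.2, 212.6]]
top 0.017 [[329.9, 225.4], [313.8, 227.4]] handle [[323.2, 212.6]]
313 343 224 230
[ 0  1  0  0  1  1  0  3 12  9  9 10 11 10 10  9  0  1  0  0]
stop (-94, 0.055) [[352.7, 226.7]]
stop (253, 0.055) [[247.5, 240.1]]
side 0 [[345.0, 200.4], [335.8, 207.5]] handle [[323.4, 214.7]]
side 0.017 [[341.9, 202.7], [332.5, 210.0]] handle [[323.4, 214.7]]
332 344 203 219
[ 0  0  0  0  0  0  0  0 12 11  8 17 11 14 16 16 34  0  0  0]
stop (-94, 0.055) [[353.8, 218.8]]
stop (253, 0.055) [[285.6, 276.6]]
[[ 0.786  0.138  0.603]
 [ 0.108 -0.99   0.086]
 [ 0.609 -0.002 -0.793]]
tcp tester [-247.4  191.9  837.2] F [ 0.9  0.4 -0.4]  share [-0.606  0.508  1.336]
```

Call:
play_rows:
  targets:
    - [[-0.3, 0.25, 0.6, 0], [-0.3, 0.25, 0.6, 0], [-0.3, 0.25, 0.6, 0], [-0.3, 0.25, 0.6, 0], [-0.3, 0.25, 0.6, 0], [-0.3, 0.25, 0.6, 0], [-0.3, 0.25, 0.6, 0], [-0.3, 0.25, 0.6, 0], [-0.3, 0.25, 0.6, 0], [-0.3, 0.25, 0.6, 0]]

```text
time_s: 6.85
tcp_pos: [0.5171, -0.0813, 0.4431]
tcp_rot: [-176.9, -31.8, 6.4]
wrist_force: [0.5, -0.5, -0.3]
grip_width: 0.002
finger_force: 0.0
```

Run:
```python
from h import *
print(robot.get_obs()["tcp_rot"],robot.get_obs()["q"]);plan([-.12,-.05,.2]);plan([-.075,-.05,.128])
```

```text
[-176.86200534  -31.77886635    6.38670212] [ 56.4653661  -14.39729384 -31.34767981  95.66487281 -27.2800532
  71.39349588 -55.53147212]
tcp tester [-90.7  53.4 443.1] F [ 0.5 -0.5 -0.3]  share [-0.302  0.229  0.373]
tcp tester [-90.7  53.4 443.1] F [ 0.5 -0.5 -0.3]  share [-0.301  0.236  0.543]
```

Call:
play_rows:
  targets:
    - [[-0.3, 0.23, 0.37, 0], [-0.3, 0.23, 0.37, 0], [-0.3, 0.23, 0.37, 0], [-0.3, 0.23, 0.37, 0], [-0.3, 0.23, 0.37, 0], [-0.3, 0.23, 0.37, 0], [-0.3, 0.23, 0.37, 0], [-0.3, 0.23, 0.37, 0], [-0.3, 0.23, 0.37, 0]]

```text
time_s: 7.6
tcp_pos: [0.5046, -0.1862, 0.2083]
tcp_rot: [-176.9, -32.1, 6.6]
wrist_force: [0.2, 0.0, 0.7]
grip_width: 0.002
finger_force: 0.0
```

Run:
```python
from h import *
print(robot.get_obs()["tcp_rot"],robot.get_obs()["q"]);plan([-.12,-.05,.2]);plan([-.075,-.05,.128])
```

```text
[-176.90514986  -32.08331494    6.61172782] [ 57.30449234  -2.87735283 -25.31596594 117.55996582 -33.15890952
  45.68340849 -31.25453441]
tcp tester [-117.2  -48.8  208.3] F [0.2 0.  0.7]  share [-0.013  0.003  0.011]
tcp tester [-117.2  -48.8  208.3] F [0.2 0.  0.7]  share [-0.014  0.01   0.181]
```

Call:
play_rows:
  targets:
    - [[-0.01, 0.01, 0.08, 0], [-0.01, 0.01, 0.14, 0], [-0.01, 0.01, 0.18, 0], [-0.01, 0.01, 0.18, 0]]

```text
time_s: 7.93
tcp_pos: [0.5498, -0.1795, 0.1292]
tcp_rot: [-176.9, -32.2, 6.8]
wrist_force: [-1.5, 0.6, 0.3]
grip_width: -0.001
finger_force: 0.0
```

Run:
```python
from h import *
print(robot.get_obs()["q"]);plan([-.075,-.03,.128]);plan([-.075,.120,.128]);plan([-.075,.135,.128])
```

```text
[ 53.58840936   8.09520647 -28.04178747 118.57887722 -31.00169489
  32.30069915 -32.41260771]
tcp tester [-71.6 -48.3 129.2] F [-1.5  0.6  0.3]  share [-0.008 -0.037  0.   ]
tcp tester [-71.6 -48.3 129.2] F [-1.5  0.6  0.3]  share [-0.012 -0.336  0.014]
tcp tester [-71.6 -48.3 129.2] F [-1.5  0.6  0.3]  share [-0.012 -0.366  0.015]
```

Call:
play_rows:
  targets:
    - [[-0.01, -0.02, 0, 0], [-0.01, -0.04, 0, 0], [-0.01, -0.06, 0, 0], [-0.01, -0.08, 0, 0], [-0.01, -0.1, 0, 0], [-0.01, -0.12, 0, 0], [-0.01, -0.14, 0, 0], [-0.01, -0.16, 0, 0], [-0.01, -0.18, 0.01, 0], [-0.01, -0.2, 0.01, 0], [-0.01, -0.22, 0.01, 0], [-0.01, -0.24, 0.01, 0], [-0.01, -0.26, 0.01, 0], [-0.01, -0.28, 0.01, 0], [-0.01, -0.3, 0.01, 0], [-0.01, -0.32, 0.01, 0]]

```text
time_s: 9.27
tcp_pos: [0.5238, -0.0231, 0.1304]
tcp_rot: [-177.1, -32.2, 6.7]
wrist_force: [1.7, -2.8, -2.4]
grip_width: -0.003
finger_force: 1.6
```

Run:
```python
from h import *
plan([-.075,.120,.128]);plan([-.075,.135,.128])
```

```text
tcp tester [-76.3 110.2 130.4] F [ 1.7 -2.8 -2.4]  share [-0.001 -0.019  0.006]
tcp tester [-76.3 110.2 130.4] F [ 1.7 -2.8 -2.4]  share [-0.001 -0.049  0.007]
```

Force of 2.8 N shows the guard moving. Now the last part, in small steps.

Call:
play_rows:
  targets:
    - [[0, -0.01, 0.003, 0], [0, -0.02, 0.003, 0], [0, -0.025, 0.003, 0], [0, -0.03, 0.003, 0], [0, -0.03, 0.003, 0]]

```text
time_s: 9.68
tcp_pos: [0.5232, -0.0134, 0.1298]
tcp_rot: [-177.2, -32.3, 6.4]
wrist_force: [8.8, -16.2, -10.2]
grip_width: 0.0
finger_force: 8.8
```

Call:
play_rows:
  targets:
    - [[0, -0.004, 0, 0], [0, -0.008, 0, 0], [0, -0.008, 0, 0]]

```text
time_s: 9.93
tcp_pos: [0.523, -0.0131, 0.13]
tcp_rot: [-177.3, -32.4, 6.1]
wrist_force: [14.9, -28.7, -19.3]
grip_width: -0.003
finger_force: 14.9
```

Call:
play_rows:
  targets:
    - [[0, -0.004, 0, 0], [0, -0.008, 0, 0], [0, -0.008, 0, 0]]

```text
time_s: 10.18
tcp_pos: [0.5228, -0.0129, 0.1301]
tcp_rot: [-177.4, -32.4, 5.8]
wrist_force: [22.2, -40.9, -26.9]
grip_width: 0.002
finger_force: 21.3
```

Run:
```python
from h import *
plan([-.075,.120,.128])
```

```text
tcp tester [-75.8 120.4 130.1] F [ 22.2 -40.9 -26.9]  share [-0.001  0.001  0.004]
```

Call:
play_rows:
  targets:
    - [[0, 0.03, 0, 0], [0, 0.04, 0, 0], [0, 0.04, -0.08, 0], [0, 0.04, -0.16, 0], [0, 0.04, -0.16, 0]]

```text
time_s: 10.6
tcp_pos: [0.4855, -0.0322, 0.1931]
tcp_rot: [-177.1, -32.1, 6.4]
wrist_force: [-0.5, 0.3, 1.2]
grip_width: -0.001
finger_force: 0.0
```

Run:
```python
from h import *
print(robot.get_obs()["tcp_rot"]);plan([-.070,0,.165],True);plan([-.010,0,.075],True)
p,d=robot.camera("top");cv2.imwrite("pics/t1.png",cv2.resize(p[110:260,230:380,::-1],None,fx=3.6,fy=3.6,interpolation=cv2.INTER_CUBIC))
```

```text
[-177.13239412  -32.10304933    6.41071519]
tcp tester [-115.5  106.4  193.1] F [-0.5  0.3  1.2]  share [0.051 0.215 0.125]
tcp tester [-115.5  106.4  193.1] F [-0.5  0.3  1.2]  share [0.057 0.223 0.341]
```

View pics/t1.png

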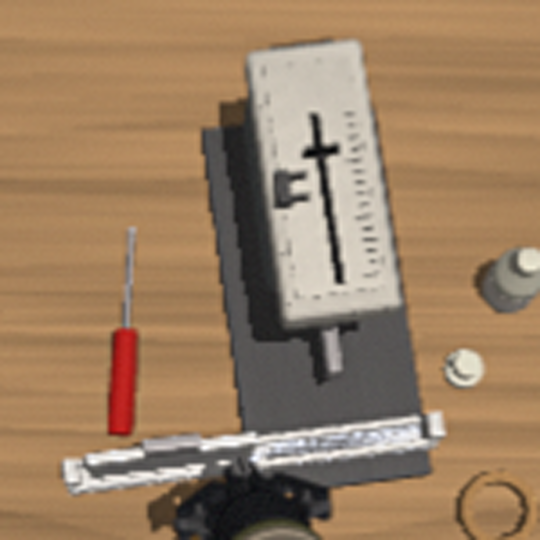

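Call:
play_rows:
  targets:
    - [[0.05, 0.08, 0.03, -0.05], [0.05, 0.15, 0.08, -0.05], [0.05, 0.22, 0.12, -0.05], [0.05, 0.22, 0.12, -0.05], [0.05, 0.22, 0.12, -0.05], [0.05, 0.22, 0.12, -0.05]]
  jaw: 0

```text
time_s: 11.15
tcp_pos: [0.5541, -0.1277, 0.1497]
tcp_rot: [-178.0, -32.1, 8.6]
wrist_force: [0.3, 0.3, 0.5]
grip_width: 0.499
finger_force: 0.0
```

Run:
```python
from h import *
o,R=state();print(o["tcp_rot"],o["grip_width"],(RT.T@R).round(3).tolist());plan([-.010,0,.075],True)
```

```text
[-178.00193022  -32.12051271    8.55529295] 0.4989031926108544 [[0.847, 0.033, 0.531], [0.012, -0.999, 0.042], [0.532, -0.03, -0.846]]
tcp tester [-60.3   2.4 149.7] F [0.3 0.3 0.5]  share [0.006 0.012 0.217]
```

Call:
play_rows:
  targets:
    - [[0.006, 0.012, 0.04, 0], [0.006, 0.012, 0.08, 0], [0.006, 0.012, 0.12, 0], [0.006, 0.012, 0.16, 0], [0.006, 0.012, 0.19, 0], [0.006, 0.012, 0.215, 0], [0.006, 0.012, 0.215, 0]]

```text
time_s: 11.73
tcp_pos: [0.6139, -0.1194, 0.0603]
tcp_rot: [-178.0, -32.2, 8.7]
wrist_force: [-0.5, 0.9, 0.4]
grip_width: 0.499
finger_force: 0.0
```

Run:
```python
from h import *
plan([-.010,0,.075],True)
```

```text
tcp tester [ 0.1  2.6 60.3] F [-0.5  0.9  0.4]  share [-0.001  0.004  0.002]
```

Close, holding pose.

Call:
play_rows:
  targets:
    - [[0, 0.004, 0, 0], [0, 0.004, 0, 0], [0, 0.004, 0, 0], [0, 0.004, 0, 0], [0, 0.004, 0, 0], [0, 0.004, 0, 0], [0, 0.004, 0, 0], [0, 0.004, 0, 0]]
  jaw: -1
  newtons: 70

```text
time_s: 12.4
tcp_pos: [0.6134, -0.1186, 0.0623]
tcp_rot: [-177.9, -32.2, 8.9]
wrist_force: [-10.0, 16.3, 9.9]
grip_width: 0.151
finger_force: 67.9
```

Run:
```python
from h import *
o,R=state();A=RT.T@R; print(o["grip_width"]);plan([-.010,0,.075],True)
print("share for 10mm -x:",(A.T@[-.01,0,0]/.5).round(4))
```

```text
0.15070707614641266
tcp tester [-0.4  3.5 62.3] F [-10.   16.3   9.9]  share [-0.003  0.005  0.005]
share for 10mm -x: [-0.0169 -0.0008 -0.0106]
```

Call:
play_rows:
  targets:
    - [[0, -0.006, 0, 0], [-0.005, -0.006, -0.003, 0], [-0.01, -0.006, -0.006, 0], [-0.015, -0.007, -0.01, 0], [-0.02, -0.007, -0.013, 0], [-0.025, -0.007, -0.016, 0], [-0.03, -0.008, -0.019, 0], [-0.035, -0.008, -0.022, 0], [-0.041, -0.008, -0.026, 0], [-0.047, -0.008, -0.03, 0], [-0.047, -0.008, -0.03, 0]]

```text
time_s: 13.32
tcp_pos: [0.586, -0.1223, 0.0624]
tcp_rot: [-178.0, -32.3, 8.7]
wrist_force: [5.2, 9.8, -5.6]
grip_width: 0.143
finger_force: 69.8
```

```bash
cat >> h.py <<'E'
def needle(im=None,save=None):
    if im is None: im=robot.camera("top")[0]
    xs=np.arange(20,220,.25)
    def prof(y0,y1):
        ys=np.arange(y0,y1,.5)
        g=np.array([[t2w([x/1e3,y/1e3,.232]) for x in xs] for y in ys]).reshape(-1,3)
        uv=proj("top",g).reshape(len(ys),len(xs),2).astype(np.float32)
        return cv2.remap(im,uv[...,0],uv[...,1],cv2.INTER_CUBIC).mean(2).mean(0)
    w=np.clip(140-prof(-9,-3),0,None); n=(w*xs).sum()/w.sum() if w.sum()>50 else None
    w=np.clip(140-prof(15.5,20),0,None); a=xs[w>20]
    if save: cv2.imwrite(save,cv2.resize(im[110:260,230:380,::-1],None,fx=3.6,fy=3.6,interpolation=cv2.INTER_CUBIC))
    m=a.min()/2+a.max()/2 if len(a) else 0
    mid=np.argsort(w)[::-1]; t1=(w*xs)[xs<m].sum()/w[xs<m].sum(); t2=(w*xs)[xs>=m].sum()/w[xs>=m].sum()
    print("needle",n,"teeth",t1,t2,"mid",(t1+t2)/2); return n
E
python3 - <<'E'
from h import *
needle(cv2.imread("pics/top0.png")[:,:,::-1]); needle(save="pics/t2.png")
o=robot.get_obs(); print(o["grip_width"],o["finger_force"]);plan([-.010,0,.075],True)
E
```

```text
needle 134.39498756030733 teeth 131.77295443258006 134.49738477632147 mid 133.13516960445077
needle 134.38653987238106 teeth 131.83802616609782 134.45540759987009 mid 133.14671688298395
0.14899068449750114 69.84828524437035
tcp tester [-27.8   3.5  62.4] F [ 5.9 10.7 -6.4]  share [0.043 0.008 0.035]
```

View pics/t2.png

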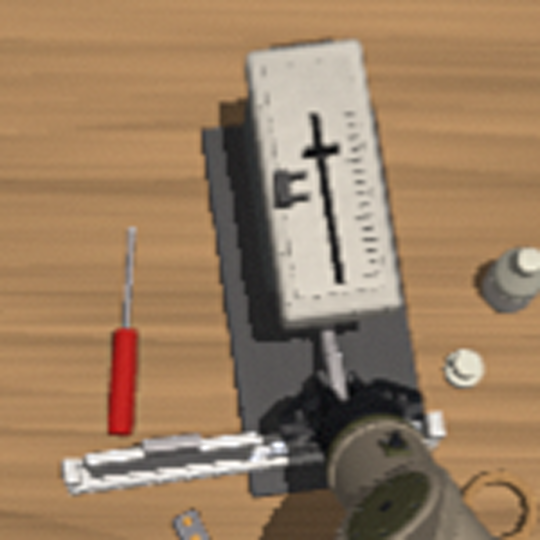

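Call:
play_rows:
  targets:
    - [[-0.005, -0.004, -0.003, 0], [-0.01, -0.004, -0.006, 0], [-0.015, -0.004, -0.01, 0], [-0.017, -0.004, -0.011, 0], [-0.017, -0.004, -0.011, 0]]

```text
time_s: 13.78
tcp_pos: [0.5758, -0.1237, 0.0625]
tcp_rot: [-178.1, -32.3, 8.7]
wrist_force: [7.0, 5.8, -9.4]
grip_width: 0.146
finger_force: 69.6
```

```bash
sed -i 's/prof(15.5,20)/prof(21,27)/; s/needle(im=None,save/needle(im=None,save/' h.py
python3 - <<'E'
from h import *
needle()
o=robot.get_obs(); print(o["grip_width"],o["finger_force"]);plan([-.010,0,.075],True)
E
```

```text
needle 134.41009314664453 teeth 96.4076575035495 115.29785442116798 mid 105.85275596235874
0.1414743397256386 69.65152196524286
tcp tester [-38.2   3.5  62.4] F [ 7.   6.  -8.8]  share [0.061 0.008 0.046]
```

Call:
play_rows:
  targets:
    - [[-0.005, -0.002, -0.003, 0], [-0.01, -0.002, -0.006, 0], [-0.015, -0.002, -0.01, 0], [-0.02, -0.003, -0.013, 0], [-0.02, -0.003, -0.013, 0]]

```text
time_s: 14.25
tcp_pos: [0.5637, -0.1254, 0.0625]
tcp_rot: [-178.2, -32.3, 8.6]
wrist_force: [8.3, 3.6, -10.9]
grip_width: 0.145
finger_force: 68.5
```

Run:
```python
from h import *
needle()
o=robot.get_obs(); print(o["grip_width"],o["finger_force"]);plan([-.010,0,.075],True)
```

```text
needle 127.52236744002458 teeth 96.39657710240616 115.28429901056514 mid 105.84043805648565
0.14252038561531935 68.47782969474792
tcp tester [-50.4   3.5  62.5] F [  7.7   3.7 -12.4]  share [0.082 0.009 0.059]
```

Call:
play_rows:
  targets:
    - [[-0.005, -0.001, -0.003, 0], [-0.01, -0.001, -0.006, 0], [-0.015, -0.001, -0.01, 0], [-0.02, -0.002, -0.013, 0], [-0.025, -0.002, -0.016, 0], [-0.025, -0.002, -0.016, 0]]

```text
time_s: 14.8
tcp_pos: [0.5489, -0.1274, 0.0625]
tcp_rot: [-178.2, -32.3, 8.6]
wrist_force: [10.3, 2.3, -14.9]
grip_width: 0.147
finger_force: 68.8
```

Run:
```python
from h import *
needle()
o=robot.get_obs(); print(o["grip_width"],o["finger_force"]);plan([-.010,0,.075],True)
```

```text
needle 112.4478698423348 teeth 96.4151915770823 115.22421156373191 mid 105.8197015704071
0.14853569710695824 68.77465009689331
tcp tester [-65.4   3.5  62.5] F [  9.7   1.9 -14.1]  share [0.107 0.01  0.075]
```

Call:
play_rows:
  targets:
    - [[-0.005, 0, -0.003, 0], [-0.0105, -0.001, -0.0066, 0], [-0.0105, -0.001, -0.0066, 0], [-0.0105, -0.001, -0.0066, 0]]

```text
time_s: 15.18
tcp_pos: [0.5428, -0.1282, 0.0625]
tcp_rot: [-178.2, -32.3, 8.5]
wrist_force: [10.9, 1.3, -14.1]
grip_width: 0.146
finger_force: 68.5
```

Run:
```python
from h import *
needle()
p=robot.camera("top")[0]; s=robot.camera("side")[0]
a=cv2.resize(p[120:200,290:350,::-1],(390,520),interpolation=cv2.INTER_CUBIC); b=cv2.resize(s[145:205,240:330,::-1],(400,267),interpolation=cv2.INTER_CUBIC)
c=np.zeros((520,790,3),np.uint8); c[:,:390]=a; c[:267,390:]=b; cv2.imwrite("pics/n3.png",c)
o=robot.get_obs(); print(o["grip_width"],o["finger_force"]);plan([-.010,0,.075],True)
```

```text
needle 106.17310018484919 teeth 96.37206283099387 115.32309863832613 mid 105.84758073466
0.14647315647181844 68.54369044303894
tcp tester [-71.5   3.5  62.5] F [ 11.    1.2 -14.9]  share [0.117 0.01  0.082]
```

View pics/n3.png

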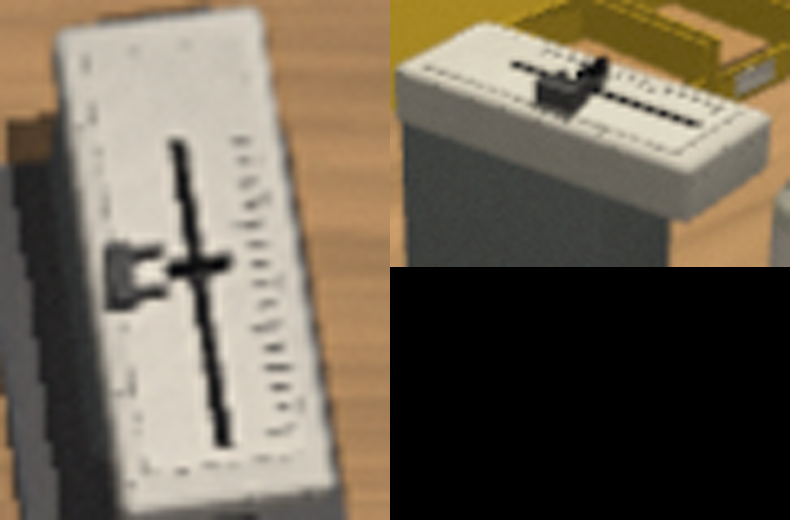

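Call:
play_rows:
  targets:
    - [[0.003, 0, 0.002, 0], [0.008, 0, 0.005, 0], [0.014, 0.001, 0.009, 0], [0.02, 0.001, 0.0125, 0], [0.026, 0.001, 0.0163, 0], [0.032, 0.002, 0.02, 0], [0.038, 0.002, 0.0238, 0], [0.044, 0.002, 0.0276, 0], [0.05, 0.002, 0.0314, 0], [0.056, 0.003, 0.0351, 0], [0.062, 0.003, 0.0389, 0], [0.068, 0.003, 0.0427, 0], [0.074, 0.003, 0.0464, 0], [0.08, 0.004, 0.0502, 0], [0.086, 0.004, 0.0539, 0], [0.092, 0.004, 0.0577, 0], [0.098, 0.005, 0.0615, 0], [0.103, 0.005, 0.0646, 0], [0.105, 0.005, 0.066, 0], [0.105, 0.005, 0.066, 0]]

```text
time_s: 17.0
tcp_pos: [0.6044, -0.1197, 0.0625]
tcp_rot: [-178.2, -32.3, 8.6]
wrist_force: [6.4, 2.7, -10.1]
grip_width: 0.144
finger_force: 71.0
```

Run:
```python
from h import *
needle()
o=robot.get_obs(); print(o["grip_width"],o["finger_force"]);plan([-.010,0,.075],True)
```

```text
needle 106.16573907839616 teeth 96.38897704019699 115.32009666772774 mid 105.85453685396237
0.14253313263413073 70.93985795974731
tcp tester [-9.5  3.6 62.5] F [  6.4   2.3 -10.6]  share [0.012 0.006 0.015]
```

Call:
play_rows:
  targets:
    - [[0.004, 0, 0.0025, 0], [0.008, 0, 0.005, 0], [0.012, 0, 0.0075, 0], [0.015, 0.001, 0.0094, 0], [0.015, 0.001, 0.0094, 0]]

```text
time_s: 17.47
tcp_pos: [0.6131, -0.1185, 0.0625]
tcp_rot: [-178.2, -32.2, 8.6]
wrist_force: [6.2, 2.3, -10.0]
grip_width: 0.144
finger_force: 71.6
```

Call:
play_rows:
  targets:
    - [[0.0015, 0, 0.001, 0], [0.003, 0, 0.002, 0], [0.003, 0, 0.002, 0]]

```text
time_s: 17.72
tcp_pos: [0.6134, -0.1185, 0.0624]
tcp_rot: [-178.1, -32.2, 8.6]
wrist_force: [-11.1, 3.1, 5.3]
grip_width: 0.145
finger_force: 75.3
```

Run:
```python
from h import *
o=robot.get_obs(); print(o["grip_width"],o["finger_force"]);plan([-.010,0,.075],True)
```

```text
0.1446161744756361 75.343784908207
tcp tester [-0.3  3.6 62.4] F [-11.1   3.1   5.3]  share [-0.003  0.006  0.005]
```

Call:
play_rows:
  targets:
    - [[0, 0, 0, 0], [0, 0, 0, 0], [0, 0, 0, 0], [0, 0, 0, 0], [0, 0, 0, 0], [0, 0, -0.04, 0], [0, 0, -0.1, 0], [0, 0, -0.16, 0], [0, 0, -0.24, 0], [0, 0, -0.3, 0], [0, 0, -0.3, 0]]
  jaw: 0

```text
time_s: 18.63
tcp_pos: [0.5371, -0.1377, 0.1949]
tcp_rot: [-178.5, -32.6, 8.6]
wrist_force: [0.3, -0.2, 0.3]
grip_width: 0.496
finger_force: 0.0
```

Run:
```python
from h import *
needle()
P=w2t(cloud("side",robot.camera("side")[1]))*1e3; X,Y,Z=np.moveaxis(P,2,0)
m=(abs(X+80)<25)&(abs(Y-170)<70)&(Z>122)&(Z<156); print(np.percentile(Y[m],[2,98]),m.sum())
m=(X>-60)&(X<-3)&(abs(Y)<30)&(Z>60)&(Z<100); print(X[m].min(),m.sum())
plan([-.120,.22,.2]); plan([-.076,.22,.129])
```

```text
needle 106.15364949507862 teeth 96.3815449143656 115.32350970637992 mid 105.85252731037276
[137.677214   185.69015071] 170
-31.792688004813037 115
tcp tester [-78.4  -3.5 190.4] F [-0.6  1.3 -0.1]  share [-0.054 -0.45  -0.044]
tcp tester [-78.4  -3.5 190.4] F [-0.6  1.3 -0.1]  share [-0.056 -0.443  0.123]
```

Call:
play_rows:
  targets:
    - [[-0.05, -0.06, -0.04, 0], [-0.05, -0.14, -0.04, 0], [-0.05, -0.22, -0.04, 0], [-0.05, -0.3, -0.04, 0], [-0.05, -0.38, -0.04, 0], [-0.05, -0.46, -0.04, 0], [-0.05, -0.46, -0.04, 0], [-0.05, -0.46, -0.04, 0]]
  jaw: -1

```text
time_s: 19.4
tcp_pos: [0.4816, 0.0957, 0.1897]
tcp_rot: [-178.1, -31.6, 9.0]
wrist_force: [0.2, -0.1, -0.0]
grip_width: -0.002
finger_force: 0.0
```

Run:
```python
from h import *
print(robot.get_obs()["tcp_rot"],robot.get_obs()["grip_width"]);plan([-.076,.222,.129])
```

```text
[-178.07847427  -31.60310624    9.0178391 ] -0.0015070328057045386
tcp tester [-102.1  233.5  189.7] F [ 0.2 -0.1 -0. ]  share [-0.02   0.029  0.13 ]
```

Call:
play_rows:
  targets:
    - [[-0.02, 0.02, 0.05, 0], [-0.02, 0.02, 0.1, 0], [-0.02, 0.02, 0.13, 0], [-0.02, 0.02, 0.13, 0]]

```text
time_s: 19.73
tcp_pos: [0.508, 0.0855, 0.1254]
tcp_rot: [-178.1, -31.3, 8.7]
wrist_force: [-0.5, -0.2, 0.9]
grip_width: 0.0
finger_force: 0.0
```

Run:
```python
from h import *
plan([-.076,.06,.129])
```

```text
tcp tester [-77.3 219.9 125.4] F [-0.5 -0.2  0.9]  share [ 0.002  0.319 -0.018]
```

Call:
play_rows:
  targets:
    - [[0.002, 0.01, -0.006, 0], [0.002, 0.03, -0.008, 0], [0.002, 0.05, -0.008, 0], [0.002, 0.07, -0.01, 0], [0.002, 0.09, -0.01, 0], [0.002, 0.11, -0.01, 0], [0.002, 0.13, -0.012, 0], [0.002, 0.15, -0.012, 0], [0.002, 0.17, -0.013, 0], [0.002, 0.19, -0.014, 0], [0.002, 0.21, -0.015, 0], [0.002, 0.23, -0.015, 0], [0.002, 0.25, -0.016, 0], [0.002, 0.27, -0.017, 0], [0.002, 0.29, -0.018, 0], [0.002, 0.31, -0.018, 0], [0.002, 0.318, -0.018, 0]]

```text
time_s: 21.15
tcp_pos: [0.5316, -0.0729, 0.1334]
tcp_rot: [-178.0, -31.6, 8.6]
wrist_force: [-3.1, 3.2, 0.6]
grip_width: 0.003
finger_force: 1.4
```

Call:
play_rows:
  targets:
    - [[0, 0.01, 0, 0], [0, 0.015, 0, 0], [0, 0.015, 0, 0]]

```text
time_s: 21.4
tcp_pos: [0.5333, -0.0805, 0.1335]
tcp_rot: [-178.1, -31.7, 8.6]
wrist_force: [0.5, 1.4, -0.5]
grip_width: -0.005
finger_force: 0.4
```

Call:
play_rows:
  targets:
    - [[0, 0.008, 0, 0], [0, 0.012, 0, 0], [0, 0.012, 0, 0]]

```text
time_s: 21.65
tcp_pos: [0.5344, -0.0866, 0.1334]
tcp_rot: [-178.1, -31.7, 8.6]
wrist_force: [-2.1, 1.3, -0.4]
grip_width: 0.003
finger_force: 0.7
```

Run:
```python
from h import *
plan([-.076,.045,.129])
```

```text
tcp tester [-74.3  45.9 133.4] F [-2.1  1.3 -0.4]  share [-0.008  0.002  0.006]
```

Call:
play_rows:
  targets:
    - [[0, 0.006, 0, 0], [0, 0.01, 0, 0], [0, 0.01, 0, 0]]

```text
time_s: 21.9
tcp_pos: [0.5351, -0.0907, 0.1333]
tcp_rot: [-178.1, -31.7, 8.6]
wrist_force: [-3.6, 4.4, 2.4]
grip_width: 0.0
finger_force: 2.6
```

Call:
play_rows:
  targets:
    - [[0, 0.005, 0, 0], [0, 0.008, 0, 0], [0, 0.008, 0, 0]]

```text
time_s: 22.15
tcp_pos: [0.5352, -0.091, 0.1331]
tcp_rot: [-177.9, -31.6, 8.8]
wrist_force: [-11.0, 14.8, 10.4]
grip_width: -0.001
finger_force: 8.7
```

Run:
```python
from h import *
plan([-.076,.040,.129])
```

```text
tcp tester [-74.1  41.4 133.1] F [-11.   14.8  10.4]  share [-0.008  0.003  0.005]
```

Call:
play_rows:
  targets:
    - [[0, 0.005, 0, 0], [0, 0.006, 0, 0], [0, 0.006, 0, 0]]

```text
time_s: 22.4
tcp_pos: [0.5353, -0.0911, 0.133]
tcp_rot: [-177.7, -31.5, 9.0]
wrist_force: [-18.0, 23.9, 18.9]
grip_width: -0.0
finger_force: 13.5
```

Call:
play_rows:
  targets:
    - [[0, -0.02, 0, 0], [0, -0.05, 0, 0], [0, -0.05, -0.08, 0], [0, -0.05, -0.16, 0], [0, -0.05, -0.24, 0], [0, -0.05, -0.32, 0], [0, -0.05, -0.32, 0]]

```text
time_s: 22.98
tcp_pos: [0.479, -0.0941, 0.2392]
tcp_rot: [-177.9, -31.6, 8.5]
wrist_force: [0.4, -0.9, 0.1]
grip_width: 0.001
finger_force: 0.0
```

Run:
```python
from h import *
needle()
for n in("top","side"):
    p,d=robot.camera(n); P=w2t(cloud(n,d))*1e3; X,Y,Z=np.moveaxis(P,2,0)
    m=(abs(X+80)<25)&(abs(Y-20)<60)&(Z>122)&(Z<156); print(n,np.percentile(Y[m],[2,98]),m.sum())
    P=w2t(cloud(n,np.load(n+"0.npy")))*1e3; X,Y,Z=np.moveaxis(P,2,0)
    m=(abs(X+80)<25)&(abs(Y-20)<60)&(Z>122)&(Z<156); print(" was",np.percentile(Y[m],[2,98]),m.sum())
    if n=="side": s=p
    else: t=p
c=np.hstack([cv2.resize(t[100:300,220:420],(395,395)),cv2.resize(s[120:300,220:400],(395,395))]);cv2.imwrite("pics/f.png",c[:,:,::-1])
o=robot.get_obs();print(o["tcp_pos"],o["wrist_force"])
```

```text
needle 106.16089037061069 teeth 96.36751817201683 115.32574067648176 mid 105.8466294242493
top [-27.24674622  24.53700006] 84
 was [-19.07057177  37.68085292] 84
side [-20.79125809  31.3621011 ] 138
 was [-9.73755663 40.86244469] 139
[ 0.4787077  -0.09711663  0.23766383] [ 0.49429744 -0.27256114  0.18253675]
```

View pics/f.png

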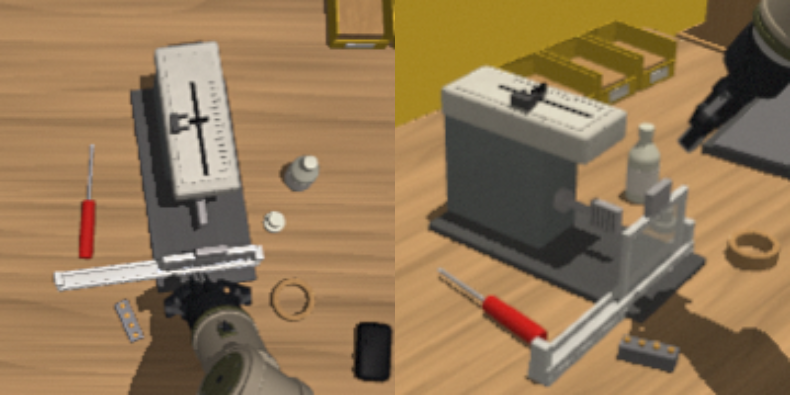

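```bash
python3 -c "
from station import robot
print(robot.finish_job())"
```

```text
the job is handed in; nothing more can be done
None
```

The job is handed in at about 23 s of the 61 s allowed: the needle stands between the clip teeth (about 0.3 mm off centre by camera), the handle is back home and the guard is fully shut, with nothing else seen to have moved.

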